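Check the spring latches of three chisel cases and set the stiff one back for repair

ROBOT

A 7-joint arm with a two-finger parallel gripper is mounted at the origin on the work surface. World frame = base frame: x ahead of the robot, y to its left, z up, the work surface at z = 0. Lengths are in m, angles in degrees, forces in N, time in s.
With the tool pointing down it reaches from about 0.4 to 0.85 m from the base axis. Payload 4.5 kg.
Tool frame: the origin (TCP) lies midway between the tips of the shut fingers; the grasp point (between the pads) lies 19 mm behind it (manip.grip_point_offset is the distance from the TCP to the grasp point, in m); z points along the fingers, y is the direction in which the jaws open and shut (so a half turn about z gives the same grasp; the last joint's range is limited). The gripper opens to 88 mm and grips with 3 to 60 N. Pads are 18 mm wide; open, the fingers measure 123 mm over their backs; the gripper's body (75 mm by 187 mm) begins 45 mm behind the grasp point.
Start: joints at [-69.511, 39.483, -11.15, 89.685, 9.013, 51.709, -12.324], TCP at [0.199, 0.593, 0.239] pointing down, gripper open.
Joint ranges: [-172.22, 172.22], [-26.19, 119.32], [-84.43, 86.54], [7.71, 146.69], [-57.33, 237.33], [2.42, 119.75], [-152.13, 152.13]. Speed limits (degrees/s): [147.25, 147.25, 180, 180, 180, 180, 180].

INTERFACE

Orientations are given as [roll, pitch, yaw] about the fixed x, y, z axes, in that order (R = Rz(yaw) Ry(pitch) Rx(roll)).
In Python, from station import manip, vision gives the robot as it stands.
- The arm moves only by the shell command python3 -m jog 'ROWS'. ROWS is JSON, a list of rows, each a list of 7 numbers: the shift along the tool's x, y, z each as a share of 0.5 m, from -1 to 1, then the turn, a rotation vector about the tool's x, y, z each as a share of 180 degrees, from -1 to 1, then the opening, from -1 (shut) to 1 (fully open), so that 0 is half open. A call has exactly 10 rows; each row shifts and turns the commanded pose from where the row before left it, along the tool's axes as they then stand; what a row does not reach is not made up. A row lasts 1/10 s, in which the tool goes at most 50 mm and 8.59 degrees, less where a joint would pass 70% of its speed; a pose out of reach is approached as far as the arm can. A call with a number of a shift or a turn outside -1 to 1 is refused whole. A call with a gripper value outside its range is refused whole. The fingers move at their own pace and stop on an object; the grip force is fixed at half the most. Time passes only in rows, so rows that do not move let the fingers close, or fill a call up. It gives the time, the measured TCP pose, the force and the opening at its end, in the units of the state.
- manip.get_obs(): the state, without advancing time (a new reading comes with each control period).
- vision.read_camera(name): name is "side" or "top" or "wrist"; returns the picture (400x640x3 uint8, red, green, blue); there is no depth.
- vision.camera_info(name): a dict with "fovy" (degrees; the focal length in pixels is half the picture's height over the tangent of half this angle, whatever the lens; pixels are square), "cx", "cy" (the principal point, pixels), "R" (3x3) and "t" (3): a world point X has camera coordinates R X + t; the wrist camera has in their place "hand_eye" (4x4, takes a point from camera to tool coordinates, whose origin is the TCP and whose axes are the flange's). Camera axes: x right, y down, z forward; pixel columns grow to the right and rows downward; lengths in m; the calibration is good to about 2 mm. The wrist camera is an equidistant fisheye: a pixel r from the principal point sees the ray r / f radians off the axis. A picture is of the moment at which its call begins: read the wrist's pose just before it. camera_info takes no time and is no camera call.
- manip.finish_job(): hands the job in, once; it reports no verdict.
The state is a dict: "t": time; "joint_positions": joint angles; "dq": joint speeds; "joint_efforts": joint torques, N m; "ee_pos": TCP position; "eef_rot": TCP orientation; "wrist_force": force on the tool from outside, world axes, zero at the start; "moment": the same for the moment, N m; "width": finger opening in m.
Only numpy, scipy, OpenCV 4.12 (cv2) and the standard library are available. Lean on these libraries where they do the work, as an engineer would, in place of code of your own. Each camera call takes 0.05 s, during which the arm holds its last target. There are 200 camera calls.

TASK

Test the thumb latch of each of the three chisel cases: press it straight down, slowly, until the lid clicks free and springs open; a latch that still holds at 12 N is too stiff, so stop there and never press harder than 15 N. Leave the cases that open standing open where they are. Slide the one with the stiff latch, still shut, straight back until it stands wholly on the rubber mat, and leave the mallet, the glue jar and the offcut alone.

Things in the scene. Friction and masses are not known exactly. Their poses are not given: they have to be found in the camera images.
- pad_1 (a point): top of the thumb bar of the latch on case 1, at mid-length: a dark steel bar, 10 mm thick and 30 mm long (along the case's y), level, its top 52 mm above the bench, 36 mm in front of the case's front. Latch shut, its axes are the case's. Pressed, it swings down about a level pin 28 mm behind it; it can go 15 mm down and springs back
- latch_1: latch of case 1: rocker with the thumb bar in front and a hook that holds the lid's lip. Origin on its pin, 44 mm above the bench, 8 mm in front of the case. Pressed on the bar, a sound latch starts to move at 4 to 5 N and frees the lid at 6 to 7 N, about 8 mm down; a too stiff one gives about 3 mm at 12 N and needs over 20 N to let go. All look alike; one of the three is too stiff
- lid_1 (a joint): angle of the spring-hinged lid of case 1, rad: 0 shut (reads up to 0.01), about 1.35 standing open. It is hinged on the case's far top edge and springs open by itself when the latch lets it go
- case_1_mid (a point): middle of chisel case 1, 30 mm above its underside. A dark hardwood box, 140 mm deep (its x, pointing away from the robot), 150 mm wide (its y), 63 mm high with the lid shut, about 0.95 kg, loose on the bench; latch on the front, facing the robot, yaw up to 0.15 rad. The front face is free below 30 mm height and more than 22 mm to either side of the middle
- case_1_left (a point): lower front corner of case 1 on its left (+y) side, at bench height, 75 mm from the middle of the front
- case_1_right (a point): lower front corner of case 1 on its right (-y) side, at bench height
- pad_2 (a point): top of the thumb bar of the latch on case 2, at mid-length: a dark steel bar, 10 mm thick and 30 mm long (along the case's y), level, its top 52 mm above the bench, 36 mm in front of the case's front. Latch shut, its axes are the case's. Pressed, it swings down about a level pin 28 mm behind it; it can go 15 mm down and springs back
- latch_2: latch of case 2: rocker with the thumb bar in front and a hook that holds the lid's lip. Origin on its pin, 44 mm above the bench, 8 mm in front of the case. Pressed on the bar, a sound latch starts to move at 4 to 5 N and frees the lid at 6 to 7 N, about 8 mm down; a too stiff one gives about 3 mm at 12 N and needs over 20 N to let go. All look alike; one of the three is too stiff
- lid_2 (a joint): angle of the spring-hinged lid of case 2, rad: 0 shut (reads up to 0.01), about 1.35 standing open. It is hinged on the case's far top edge and springs open by itself when the latch lets it go
- case_2_mid (a point): middle of chisel case 2, 30 mm above its underside. A dark hardwood box, 140 mm deep (its x, pointing away from the robot), 150 mm wide (its y), 63 mm high with the lid shut, about 0.95 kg, loose on the bench; latch on the front, facing the robot, yaw up to 0.15 rad. The front face is free below 30 mm height and more than 22 mm to either side of the middle
- case_2_left (a point): lower front corner of case 2 on its left (+y) side, at bench height, 75 mm from the middle of the front
- case_2_right (a point): lower front corner of case 2 on its right (-y) side, at bench height
- pad_3 (a point): top of the thumb bar of the latch on case 3, at mid-length: a dark steel bar, 10 mm thick and 30 mm long (along the case's y), level, its top 52 mm above the bench, 36 mm in front of the case's front. Latch shut, its axes are the case's. Pressed, it swings down about a level pin 28 mm behind it; it can go 15 mm down and springs back
- latch_3: latch of case 3: rocker with the thumb bar in front and a hook that holds the lid's lip. Origin on its pin, 44 mm above the bench, 8 mm in front of the case. Pressed on the bar, a sound latch starts to move at 4 to 5 N and frees the lid at 6 to 7 N, about 8 mm down; a too stiff one gives about 3 mm at 12 N and needs over 20 N to let go. All look alike; one of the three is too stiff
- lid_3 (a joint): angle of the spring-hinged lid of case 3, rad: 0 shut (reads up to 0.01), about 1.35 standing open. It is hinged on the case's far top edge and springs open by itself when the latch lets it go
- case_3_mid (a point): middle of chisel case 3, 30 mm above its underside. A dark hardwood box, 140 mm deep (its x, pointing away from the robot), 150 mm wide (its y), 63 mm high with the lid shut, about 0.95 kg, loose on the bench; latch on the front, facing the robot, yaw up to 0.15 rad. The front face is free below 30 mm height and more than 22 mm to either side of the middle
- case_3_left (a point): lower front corner of case 3 on its left (+y) side, at bench height, 75 mm from the middle of the front
- case_3_right (a point): lower front corner of case 3 on its right (-y) side, at bench height
- mat: dark rubber mat, 260 mm (x) by 900 mm (y), lying flat along the back of the bench behind the cases, 1 mm thick, no step to slide over; origin at its middle, so its front edge, towards the robot, lies 130 mm nearer the robot than the origin
- mallet: bystander: wooden mallet lying on the bench to the left, head 85 x 130 x 65 mm, 330 mm long; origin at mid-length, on the bench
- glue: bystander: white glue jar, 60 mm across, 110 mm high, upright on the bench to the right; origin under its middle
- offcut: bystander: wood offcut, 160 x 45 x 35 mm, on the bench to the right; origin under its middle
Mind the look-alikes: they are no part of the job. What is shaped like the part that bears pad_2 but orange is not meant.

How it is judged:
By the outcome, as a careful person would: the job done as asked, in the order asked, and still so for the second after the job is handed in, with the robot touching nothing.
It also fails if it takes over 70 s, if anything falls off the work surface, if the arm or the gripper's body presses on something with over 40 N, if the wrist force passes 120 N, or if a joint passes its speed limit or range.

## Working session

There is one attempt and no reset: what is moved stays moved. The work goes in short steps, Python scripts to look and compute and a shell command to move; the robot and the scene stay as the last step left them, time stands still between calls to the robot, and variables do not carry over. Pictures are saved under pics/ and viewed, about 8 in all and at most 12, crops included, and the job is handed in when it is done.

```bash
ls; mkdir -p pics
python3 - <<'E'
from station import manip, vision
import cv2
o=manip.get_obs(); print({k:o[k] for k in('t','ee_pos','eef_rot','wrist_force','width')})
for n in('top','side'):
    im=vision.read_camera(n); cv2.imwrite(f'pics/{n}0.png',im[:,:,::-1])
    print(n,vision.camera_info(n))
print(vision.camera_info('wrist'))
E
```

```text
pics
{'t': 0.0, 'ee_pos': array([0.19872402, 0.591913  , 0.23790484]), 'eef_rot': array([-1.79895978e+02,  9.31939650e-03,  1.61452890e+02]), 'wrist_force': array([-0.85621243,  0.15077252, -0.21706722]), 'width': 0.08813982662870821}
top {'fovy': 54.18717478466819, 'cx': 315.43028273915, 'cy': 201.37208290794416, 'R': array([[ 0.01866326, -0.99970876,  0.01529989],
       [-0.99758873, -0.01964242, -0.06656498],
       [ 0.06684612, -0.01402068, -0.99766478]]), 't': array([-0.01779547,  0.5100044 ,  1.3405583 ])}
side {'fovy': 51.27602154034808, 'cx': 316.6567757012166, 'cy': 205.80456158063888, 'R': array([[ 0.93994336, -0.34126907, -0.00647259],
       [-0.21434407, -0.57538912, -0.78929334],
       [ 0.26563715,  0.7432784 , -0.61398219]]), 't': array([-0.47209004,  0.15758828,  1.21957816])}
{'fovy': 65.70646984690485, 'cx': 325.21624675910493, 'cy': 197.446658293456, 'hand_eye': array([[ 4.45653236e-04, -9.64044437e-01, -2.65740711e-01,
         6.87402449e-02],
       [ 9.99999712e-01,  5.93080402e-04, -4.74533066e-04,
         6.06405736e-04],
       [ 6.15076570e-04, -2.65740422e-01,  9.64044423e-01,
        -1.46144835e-01],
       [ 0.00000000e+00,  0.00000000e+00,  0.00000000e+00,
         1.00000000e+00]])}
```

View pics/top0.png

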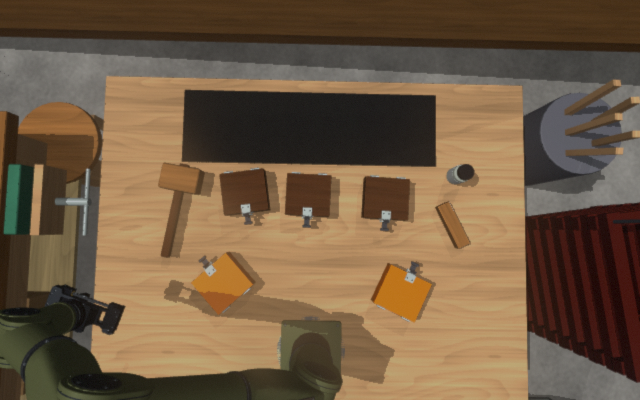

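View pics/side0.png

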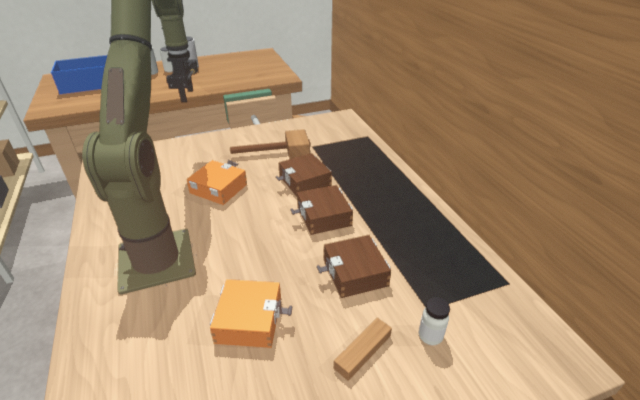

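```bash
cat > h.py <<'E'
import numpy as np, cv2
from station import manip, vision
from scipy.spatial.transform import Rotation as Ro
def ray(n,u,v,obs=None):
    c=vision.camera_info(n); f=200/np.tan(np.radians(c['fovy']/2))
    d=np.array([u-c['cx'],v-c['cy']])/f
    if n=='wrist':
        th=np.hypot(*d); d=np.array([*(d/th*np.sin(th)),np.cos(th)])
        H=c['hand_eye']; R=Ro.from_euler('xyz',obs['eef_rot'],degrees=True).as_matrix()
        return obs['ee_pos']+R@H[:3,3], R@H[:3,:3]@d
    return -c['R'].T@c['t'], c['R'].T@np.array([*d,1])
def at(n,u,v,z,obs=None):
    o,d=ray(n,u,v,obs); return o+d*(z-o[2])/d[2]
def tool(dw,obs=None):
    "world shift (m) -> tool-axis shift as share of 0.5 m"
    obs=obs or manip.get_obs()
    return Ro.from_euler('xyz',obs['eef_rot'],degrees=True).as_matrix().T@np.array(dw)/.5
E
python3 - <<'E'
from h import *
im=cv2.imread('pics/top0.png')
cv2.imwrite('pics/topz.png',cv2.resize(im[150:240,205:425],None,fx=3.6,fy=3.6,interpolation=cv2.INTER_CUBIC))
for u,v in [(183,91),(436,96),(436,166),(182,160)]: print(at('top',u,v,0.001))
for u,v in [(247,221),(307,224),(386,228)]: print(at('top',u,v,.052))
E
```

```text
[0.89608507 0.47090662 0.001     ]
[ 0.8995518  -0.43467413  0.001     ]
[ 0.64568119 -0.43417612  0.001     ]
[0.64803887 0.46421103 0.001     ]
[0.43723717 0.22136732 0.052     ]
[0.43095904 0.01945334 0.052     ]
[ 0.42248915 -0.24753344  0.052     ]
```

View pics/topz.png

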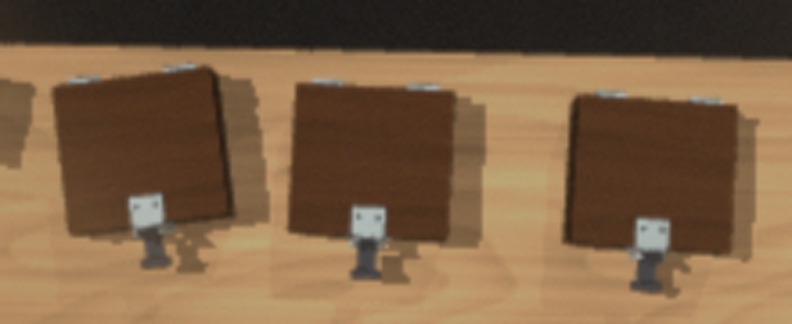

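Run:
```python
from h import *
q={'A':[(54,88),(208,68),(231,216),(69,236)],'B':[(297,84),(456,92),(448,241),(290,234)],'C':[(577,97),(737,104),(731,254),(570,244)]}
b={'A':(156,262),'B':(367,273),'C':(649,287)}
for k in q:
    P=np.array([at('top',205+(u+.5)/3.6-.5,150+(v+.5)/3.6-.5,.063)[:2] for u,v in q[k]])
    x=(P[0]+P[1]-P[2]-P[3]); yaw=np.arctan2(x[1],x[0]); y=P[0]-P[1]+P[3]-P[2]; yaw2=np.arctan2(-y[0],y[1])
    m=P.mean(0); yw=(yaw+yaw2)/2
    u,v=b[k]
    print(k,m,np.degrees([yaw,yaw2]),'depth',np.hypot(*x)/2,'w',np.hypot(*y)/2,'pad model',m-.106*np.array([np.cos(yw),np.sin(yw)]),'pad pix',at('top',205+(u+.5)/3.6-.5,150+(v+.5)/3.6-.5,.052)[:2])
print(tool([.43-.199,0,0]),tool([0,.1,0]))
```

```text
A [0.53463139 0.23364842] [9.0281829  8.42039187] depth 0.13962444025666504 w 0.14766221614232955 pad model [0.42985784 0.21757036] pad pix [0.43254256 0.21796305]
B [0.5289046  0.01732649] [-1.72158233 -1.57676118] depth 0.14009436676390882 w 0.14799245079955292 pad model [0.4229485  0.02037712] pad pix [0.42598267 0.02075679]
C [ 0.52288453 -0.24557272] [-2.13022361 -1.89416479] depth 0.1394791698157854 w 0.15062881807394765 pad model [ 0.41694989 -0.24185083] pad pix [ 0.4178353  -0.24389596]
[-4.38012673e-01  1.46931477e-01 -1.97923620e-04] [ 0.06360675  0.18961559 -0.00032896]
```

```bash
python3 -m jog '[[-0.067,-0.056,0.02,0,0,0,-1],[-0.067,-0.056,0.02,0,0,0,-1],[-0.067,-0.056,0.02,0,0,0,-1],[-0.067,-0.056,0.02,0,0,0,-1],[-0.067,-0.056,0.02,0,0,0,-1],[-0.067,-0.056,0.02,0,0,0,-1],[-0.067,-0.056,0.02,0,0,0,-1],[-0.067,-0.056,0.02,0,0,0,-1],[-0.067,-0.056,0.02,0,0,0,-1],[-0.067,-0.056,0.02,0,0,0,-1]]'
```

```text
t: 1.1
ee_pos: [0.428, 0.219, 0.1382]
eef_rot: [180.0, -0.0, 161.5]
wrist_force: [1.1, -0.6, -0.0]
width: 0.0101
```

```bash
python3 -m jog '[[0,0,0.01,0,0,-0.025,-1],[0,0,0.01,0,0,-0.025,-1],[0,0,0.01,0,0,-0.025,-1],[0,0,0.01,0,0,-0.025,-1],[0,0,0.01,0,0,-0.026,-1],[0,0,0.01,0,0,-0.025,-1],[0,0,0.01,0,0,0,-1],[0,0,0.01,0,0,0,-1],[0,0,0.01,0,0,0,-1],[0,0,0.01,0,0,0,-1]]'
python3 - <<'E'
from h import *
o=manip.get_obs(); print(o['ee_pos'],o['eef_rot'],o['wrist_force'])
im=vision.read_camera('wrist'); cv2.imwrite('pics/w1.png',im[:,:,::-1])
E
```

```text
t: 2.1
ee_pos: [0.4274, 0.2206, 0.0883]
eef_rot: [-180.0, 0.0, -171.4]
wrist_force: [-0.2, 0.3, 0.7]
width: 0.0006
[0.42736072 0.22057078 0.08833141] [-1.79996412e+02  5.99728978e-03 -1.71409251e+02] [-0.15676816  0.30642903  0.72619584]
```

View pics/w1.png

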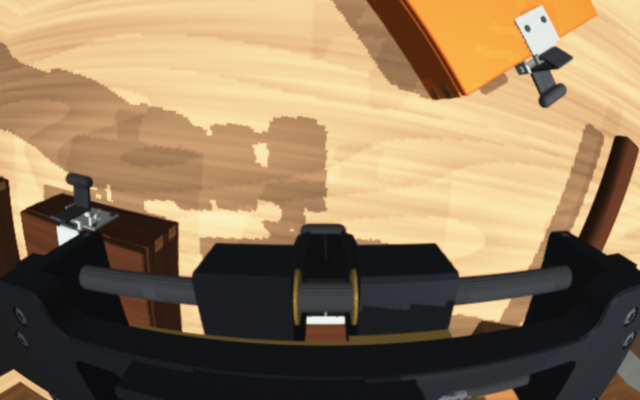

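Run:
```python
from h import *
o=manip.get_obs()
for u,v,z in [(303,228,.047),(345,228,.047),(324,225,.047),(324,233,.047)]: 
    p=at('wrist',u,v,z,o); print(p, (tool(p-o['ee_pos'],o)*.5).round(4))
```

```text
[0.43255216 0.20745095 0.047     ] [-0.0036 -0.0136  0.0407]
[0.42845962 0.23429522 0.047     ] [-0.0035  0.0135  0.0407]
[0.42842622 0.22056456 0.047     ] [-0.0014 -0.0001  0.0407]
[0.43391894 0.22139135 0.047     ] [-0.007  -0.0001  0.0407]
```

```bash
python3 -m jog '[[-0.004,0,0.01,0,0,0,-1],[-0.004,0,0.01,0,0,0,-1],[0,0,0.01,0,0,0,-1],[0,0,0.008,0,0,0,-1],[0,0,0.006,0,0,0,-1],[0,0,0.006,0,0,0,-1],[0,0,0.005,0,0,0,-1],[0,0,0.003,0,0,0,-1],[0,0,0.001,0,0,0,-1],[0,0,0.001,0,0,0,-1]]'
python3 -m jog '[[0,0,0.001,0,0,0,-1],[0,0,0.001,0,0,0,-1],[0,0,0.001,0,0,0,-1],[0,0,0.001,0,0,0,-1],[0,0,0.001,0,0,0,-1],[0,0,0.0005,0,0,0,-1],[0,0,0.0005,0,0,0,-1],[0,0,0.0005,0,0,0,-1],[0,0,0.0005,0,0,0,-1],[0,0,0,0,0,0,-1]]'
```

```text
t: 3.15
ee_pos: [0.4313, 0.2212, 0.0587]
eef_rot: [180.0, 0.0, -171.4]
wrist_force: [-0.3, 0.1, -0.4]
width: 0.0008
t: 4.15
ee_pos: [0.4313, 0.2211, 0.0552]
eef_rot: [180.0, -0.0, -171.4]
wrist_force: [-0.5, -0.2, -0.5]
width: 0.0003
```

```bash
python3 -m jog '[[0,0,0.001,0,0,0,-1],[0,0,0.001,0,0,0,-1],[0,0,0.001,0,0,0,-1],[0,0,0.001,0,0,0,-1],[0,0,0.001,0,0,0,-1],[0,0,0.001,0,0,0,-1],[0,0,0.0005,0,0,0,-1],[0,0,0.0005,0,0,0,-1],[0,0,0.0005,0,0,0,-1],[0,0,0,0,0,0,-1]]'
```

```text
t: 5.15
ee_pos: [0.4312, 0.2211, 0.0517]
eef_rot: [180.0, 0.0, -171.4]
wrist_force: [-0.5, -0.3, 4.6]
width: 0.0003
```

```bash
python3 -m jog '[[0,0,0.0003,0,0,0,-1],[0,0,0.0003,0,0,0,-1],[0,0,0.0003,0,0,0,-1],[0,0,0.0003,0,0,0,-1],[0,0,0.0003,0,0,0,-1],[0,0,0.0003,0,0,0,-1],[0,0,0.0003,0,0,0,-1],[0,0,0.0003,0,0,0,-1],[0,0,0.0003,0,0,0,-1],[0,0,0.0003,0,0,0,-1]]'
```

```text
t: 6.15
ee_pos: [0.4309, 0.2211, 0.0502]
eef_rot: [-180.0, -0.0, -171.4]
wrist_force: [-2.6, -0.1, 5.3]
width: 0.0005
```

```bash
python3 -m jog '[[0,0,0.0005,0,0,0,-1],[0,0,0.0005,0,0,0,-1],[0,0,0.0005,0,0,0,-1],[0,0,0.0005,0,0,0,-1],[0,0,0.0005,0,0,0,-1],[0,0,0.0005,0,0,0,-1],[0,0,0.0005,0,0,0,-1],[0,0,0.0005,0,0,0,-1],[0,0,0.0005,0,0,0,-1],[0,0,0.0005,0,0,0,-1]]'
```

```text
t: 7.15
ee_pos: [0.4305, 0.221, 0.0477]
eef_rot: [-180.0, -0.1, -171.3]
wrist_force: [-3.3, 0.8, 5.8]
width: 0.0006
```

```bash
python3 -m jog '[[0,0,0.0008,0,0,0,-1],[0,0,0.0008,0,0,0,-1],[0,0,0.0008,0,0,0,-1],[0,0,0.0008,0,0,0,-1],[0,0,0.0008,0,0,0,-1],[0,0,0.0008,0,0,0,-1],[0,0,0.0008,0,0,0,-1],[0,0,0.0008,0,0,0,-1],[0,0,0.0008,0,0,0,-1],[0,0,0.0008,0,0,0,-1]]'
python3 - <<'E'
from h import *
im=vision.read_camera('top'); cv2.imwrite('pics/t1.png',im[:,:,::-1])
d=np.abs(im[140:245,205:425].astype(int)-cv2.imread('pics/top0.png')[140:245,205:425,::-1]).sum(2)>80
for n,s in zip('ABC',[slice(0,75),slice(75,140),slice(150,220)]): print(n,d[:,s].sum())
E
```

```text
t: 8.15
ee_pos: [0.4302, 0.221, 0.0437]
eef_rot: [-180.0, -0.1, -171.3]
wrist_force: [-3.3, -0.3, 7.6]
width: 0.0007
A 2329
B 1418
C 321
```

```bash
python3 -m jog '[[0,0,0.0003,0,0,0,-1],[0,0,0.0003,0,0,0,-1],[0,0,0.0003,0,0,0,-1],[0,0,0.0003,0,0,0,-1],[0,0,0.0003,0,0,0,-1],[0,0,0.0003,0,0,0,-1],[0,0,0.0003,0,0,0,-1],[0,0,0.0003,0,0,0,-1],[0,0,0.0003,0,0,0,-1],[0,0,0.0003,0,0,0,-1]]'
python3 - <<'E'
from h import *
im=vision.read_camera('side'); cv2.imwrite('pics/s1.png',im[:,:,::-1])
E
```

```text
t: 9.2
ee_pos: [0.4303, 0.221, 0.0423]
eef_rot: [-180.0, -0.1, -171.3]
wrist_force: [-2.5, 0.0, 7.0]
width: 0.0004
```

View pics/s1.png

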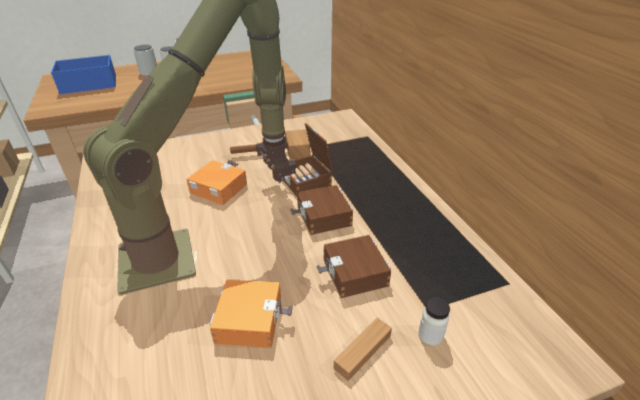

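```bash
python3 -m jog '[[0,0,-0.03,0,0,0,-1],[0,0,-0.04,0,0,0,-1],[0,0,-0.04,0,0,0,-1],[0.012,-0.066,-0.01,0,0,0,-1],[0.012,-0.066,0,0,0,0,-1],[0.012,-0.066,0,0,0,0,-1],[0.012,-0.066,0,0,0,0,-1],[0.012,-0.066,0,0,0,0,-1],[0.012,-0.066,0,0,0,0,-1],[0,0,0,0,0,0,-1]]'
python3 -m jog '[[0,0,0.01,0,0,0.014,-1],[0,0,0.01,0,0,0.014,-1],[0,0,0.01,0,0,0.014,-1],[0,0,0.01,0,0,0.014,-1],[0,0,0.005,0,0,0,-1],[0,0,0,0,0,0,-1],[0,0,0,0,0,0,-1],[0,0,0,0,0,0,-1],[0,0,0,0,0,0,-1],[0,0,0,0,0,0,-1]]'
python3 - <<'E'
from h import *
o=manip.get_obs(); print(o['ee_pos'],o['eef_rot'],o['wrist_force'])
im=vision.read_camera('wrist'); cv2.imwrite('pics/w2.png',cv2.resize(im[160:300,220:430,::-1],None,fx=3,fy=3))
E
```

```text
t: 10.25
ee_pos: [0.4242, 0.0144, 0.1018]
eef_rot: [-179.8, -0.2, -171.8]
wrist_force: [0.0, 0.3, -0.0]
width: 0.0005
t: 11.25
ee_pos: [0.4255, 0.0199, 0.0796]
eef_rot: [180.0, 0.0, 178.5]
wrist_force: [-0.3, 0.3, -0.1]
width: 0.0003
[0.42553616 0.01993224 0.07959422] [1.79987833e+02 2.03135186e-02 1.78542419e+02] [-0.30333527  0.34191236 -0.0960688 ]
```

View pics/w2.png

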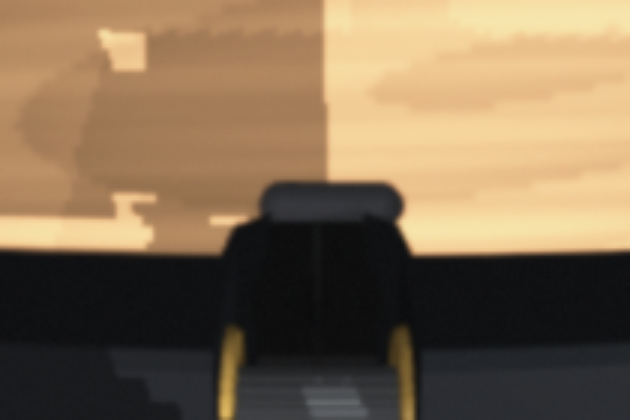

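Run:
```python
from h import *
o=manip.get_obs()
for u,v in [(331,221),(307,226),(355,226)]:
    p=at('wrist',u,v,.048,o); print(p,(tool(p-o['ee_pos'],o)*.5).round(4))
```

```text
[0.42088419 0.02424229 0.048     ] [0.0047 0.0042 0.0316]
[0.42379652 0.00947137 0.048     ] [ 0.0014 -0.0105  0.0316]
[0.4245649  0.03893067 0.048     ] [0.0014 0.019  0.0316]
```

```bash
python3 -m jog '[[0.003,0.003,0.01,0,0,0,-1],[0,0.004,0.01,0,0,0,-1],[0,0,0.01,0,0,0,-1],[0,0,0.008,0,0,0,-1],[0,0,0.006,0,0,0,-1],[0,0,0.004,0,0,0,-1],[0,0,0.002,0,0,0,-1],[0,0,0.002,0,0,0,-1],[0,0,0.001,0,0,0,-1],[0,0,0,0,0,0,-1]]'
```

```text
t: 12.3
ee_pos: [0.4237, 0.0236, 0.0525]
eef_rot: [180.0, -0.1, 178.6]
wrist_force: [0.3, -0.0, -0.2]
width: 0.0002
```

```bash
python3 -m jog '[[0,0,0.0005,0,0,0,-1],[0,0,0.0005,0,0,0,-1],[0,0,0.0005,0,0,0,-1],[0,0,0.0005,0,0,0,-1],[0,0,0.0005,0,0,0,-1],[0,0,0.0005,0,0,0,-1],[0,0,0.0005,0,0,0,-1],[0,0,0,0,0,0,-1],[0,0,0,0,0,0,-1],[0,0,0,0,0,0,-1]]'
```

```text
t: 13.3
ee_pos: [0.4236, 0.0236, 0.0513]
eef_rot: [180.0, -0.0, 178.6]
wrist_force: [-1.9, 0.6, 5.7]
width: 0.0004
```

```bash
python3 -m jog '[[0,0,0.0002,0,0,0,-1],[0,0,0.0002,0,0,0,-1],[0,0,0.0002,0,0,0,-1],[0,0,0.0002,0,0,0,-1],[0,0,0.0002,0,0,0,-1],[0,0,0.0002,0,0,0,-1],[0,0,0.0002,0,0,0,-1],[0,0,0.0002,0,0,0,-1],[0,0,0,0,0,0,-1],[0,0,0,0,0,0,-1]]'
```

```text
t: 14.3
ee_pos: [0.4234, 0.0236, 0.0506]
eef_rot: [180.0, -0.0, 178.6]
wrist_force: [-2.3, 0.3, 7.4]
width: 0.0005
```

```bash
python3 -m jog '[[0,0,0.0003,0,0,0,-1],[0,0,0.0003,0,0,0,-1],[0,0,0.0003,0,0,0,-1],[0,0,0.0003,0,0,0,-1],[0,0,0.0003,0,0,0,-1],[0,0,0.0003,0,0,0,-1],[0,0,0.0003,0,0,0,-1],[0,0,0.0003,0,0,0,-1],[0,0,0,0,0,0,-1],[0,0,0,0,0,0,-1]]'
```

```text
t: 15.3
ee_pos: [0.4233, 0.0236, 0.0496]
eef_rot: [180.0, -0.0, 178.6]
wrist_force: [-2.6, -0.2, 10.9]
width: 0.0004
```

```bash
python3 -m jog '[[0,0,0.0002,0,0,0,-1],[0,0,0.0002,0,0,0,-1],[0,0,0.0002,0,0,0,-1],[0,0,0.0002,0,0,0,-1],[0,0,0.0002,0,0,0,-1],[0,0,0,0,0,0,-1],[0,0,0,0,0,0,-1],[0,0,0,0,0,0,-1],[0,0,0,0,0,0,-1],[0,0,0,0,0,0,-1]]'
```

```text
t: 16.3
ee_pos: [0.4232, 0.0236, 0.0492]
eef_rot: [180.0, -0.0, 178.6]
wrist_force: [-3.2, 0.4, 11.6]
width: 0.0004
```

```bash
python3 -m jog '[[0,0,0.0002,0,0,0,-1],[0,0,0.0002,0,0,0,-1],[0,0,0.0002,0,0,0,-1],[0,0,0,0,0,0,-1],[0,0,0,0,0,0,-1],[0,0,0,0,0,0,-1],[0,0,0,0,0,0,-1],[0,0,0,0,0,0,-1],[0,0,0,0,0,0,-1],[0,0,0,0,0,0,-1]]'; python3 -c "
from station import manip
print(manip.get_obs()['wrist_force'])"
```

```text
t: 17.3
ee_pos: [0.4232, 0.0236, 0.0489]
eef_rot: [180.0, -0.0, 178.6]
wrist_force: [-2.8, 0.7, 11.6]
width: 0.0004
[-2.82348618  0.65604565 11.61609211]
```

```bash
python3 -m jog '[[0,0,0.0002,0,0,0,-1],[0,0,0.0002,0,0,0,-1],[0,0,0.0001,0,0,0,-1],[0,0,0,0,0,0,-1],[0,0,0,0,0,0,-1],[0,0,0,0,0,0,-1],[0,0,0,0,0,0,-1],[0,0,0,0,0,0,-1],[0,0,0,0,0,0,-1],[0,0,0,0,0,0,-1]]'
```

```text
t: 18.3
ee_pos: [0.4231, 0.0236, 0.0487]
eef_rot: [180.0, -0.0, 178.6]
wrist_force: [-4.1, 1.7, 12.3]
width: 0.0007
```

```bash
python3 -m jog '[[0,0,-0.04,0,0,0,-1],[0,0,-0.04,0,0,0,-1],[0,-0.066,0,0,0,0,-1],[0,-0.066,0,0,0,0,-1],[0,-0.066,0,0,0,0,-1],[0,-0.066,0,0,0,0,-1],[0,-0.066,0,0,0,0,-1],[0,-0.066,0,0,0,0,-1],[0,-0.066,0,0,0,0,-1],[0,-0.066,0,0,0,0,-1]]'
python3 -m jog '[[0,0,0.01,0,0,0,-1],[0,0,0.006,0,0,0,-1],[0,0,0,0,0,0,-1],[0,0,0,0,0,0,-1],[0,0,0,0,0,0,-1],[0,0,0,0,0,0,-1],[0,0,0,0,0,0,-1],[0,0,0,0,0,0,-1],[0,0,0,0,0,0,-1],[0,0,0,0,0,0,-1]]'
python3 - <<'E'
from h import *
o=manip.get_obs(); print(o['ee_pos'],o['eef_rot'],o['wrist_force'])
im=vision.read_camera('wrist'); cv2.imwrite('pics/w3.png',cv2.resize(im[160:300,220:430,::-1],None,fx=3,fy=3))
E
```

```text
t: 19.3
ee_pos: [0.4193, -0.243, 0.0785]
eef_rot: [-179.9, 0.4, 178.5]
wrist_force: [1.7, -0.2, 0.4]
width: 0.0004
t: 20.3
ee_pos: [0.4195, -0.2412, 0.0707]
eef_rot: [-179.9, 0.4, 178.5]
wrist_force: [0.4, 0.4, -0.4]
width: 0.0003
[ 0.41945847 -0.24121849  0.07071314] [-179.87700084    0.40650458  178.49992887] [ 0.3562104   0.35736037 -0.43041379]
```

View pics/w3.png

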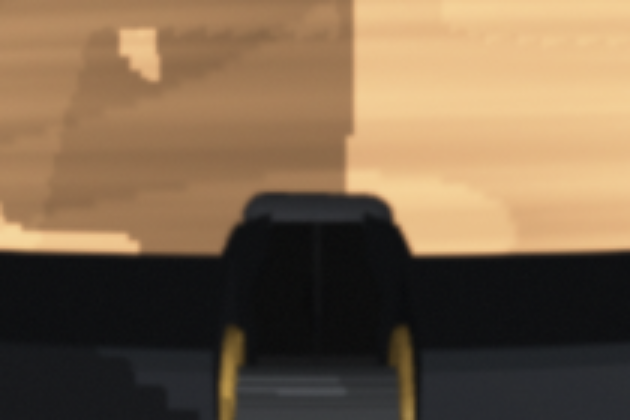

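```bash
python3 - <<'E'
from h import *
o=manip.get_obs()
p=at('wrist',326.3,224.3,.048,o); print(p,(tool(p-o['ee_pos'],o)*.5).round(4))
E
python3 -m jog '[[0.003,0,0.01,0,0,0,-1],[0,0,0.01,0,0,0,-1],[0,0,0.008,0,0,0,-1],[0,0,0.004,0,0,0,-1],[0,0,0.002,0,0,0,-1],[0,0,0.001,0,0,0,-1],[0,0,0.0005,0,0,0,-1],[0,0,0,0,0,0,-1],[0,0,0,0,0,0,-1],[0,0,0,0,0,0,-1]]'
```

```text
[ 0.41381579 -0.2398345   0.048     ] [0.0059 0.0013 0.0227]
t: 21.35
ee_pos: [0.4182, -0.2412, 0.053]
eef_rot: [-179.9, 0.4, 178.5]
wrist_force: [0.1, 0.3, -0.2]
width: 0.0003
```

```bash
python3 -m jog '[[0.004,0.002,0,0,0,0,-1],[0,0,0.0005,0,0,0,-1],[0,0,0.0005,0,0,0,-1],[0,0,0.0005,0,0,0,-1],[0,0,0.0005,0,0,0,-1],[0,0,0.0005,0,0,0,-1],[0,0,0.0005,0,0,0,-1],[0,0,0.0005,0,0,0,-1],[0,0,0.0005,0,0,0,-1],[0,0,0,0,0,0,-1]]'
```

```text
t: 22.35
ee_pos: [0.4157, -0.2401, 0.0509]
eef_rot: [-179.9, 0.4, 178.5]
wrist_force: [-1.8, 0.7, 4.1]
width: 0.0003
```

```bash
python3 -m jog '[[0,0,0.0003,0,0,0,-1],[0,0,0.0003,0,0,0,-1],[0,0,0.0003,0,0,0,-1],[0,0,0.0003,0,0,0,-1],[0,0,0.0003,0,0,0,-1],[0,0,0.0003,0,0,0,-1],[0,0,0.0003,0,0,0,-1],[0,0,0.0003,0,0,0,-1],[0,0,0,0,0,0,-1],[0,0,0,0,0,0,-1]]'
```

```text
t: 23.35
ee_pos: [0.4155, -0.2401, 0.0497]
eef_rot: [-179.9, 0.3, 178.5]
wrist_force: [-2.8, 0.3, 5.0]
width: 0.0004
```

Sound so far; continue in slow steps.

```bash
python3 -m jog '[[0,0,0.0006,0,0,0,-1],[0,0,0.0006,0,0,0,-1],[0,0,0.0006,0,0,0,-1],[0,0,0.0006,0,0,0,-1],[0,0,0.0006,0,0,0,-1],[0,0,0.0006,0,0,0,-1],[0,0,0.0006,0,0,0,-1],[0,0,0.0006,0,0,0,-1],[0,0,0.0006,0,0,0,-1],[0,0,0.0006,0,0,0,-1]]'
```

```text
t: 24.35
ee_pos: [0.4151, -0.2401, 0.0466]
eef_rot: [-179.9, 0.3, 178.5]
wrist_force: [-3.3, 1.1, 6.5]
width: 0.0006
```

```bash
python3 -m jog '[[0,0,0.0006,0,0,0,-1],[0,0,0.0006,0,0,0,-1],[0,0,0.0006,0,0,0,-1],[0,0,0.0006,0,0,0,-1],[0,0,0.0006,0,0,0,-1],[0,0,0.0006,0,0,0,-1],[0,0,0.0006,0,0,0,-1],[0,0,0.0006,0,0,0,-1],[0,0,0.0006,0,0,0,-1],[0,0,0.0006,0,0,0,-1]]'
python3 - <<'E'
from h import *
im=vision.read_camera('side'); cv2.imwrite('pics/s3.png',im[:,:,::-1])
E
```

```text
t: 25.35
ee_pos: [0.415, -0.2401, 0.0436]
eef_rot: [-179.9, 0.3, 178.5]
wrist_force: [-3.2, 0.4, 5.8]
width: 0.0004
```

```bash
python3 -m jog '[[0,0,0.0003,0,0,0,-1],[0,0,0.0003,0,0,0,-1],[0,0,0.0003,0,0,0,-1],[0,0,0.0003,0,0,0,-1],[0,0,0.0003,0,0,0,-1],[0,0,0.0003,0,0,0,-1],[0,0,0.0003,0,0,0,-1],[0,0,0,0,0,0,-1],[0,0,0,0,0,0,-1],[0,0,0,0,0,0,-1]]'
python3 - <<'E'
from h import *
a=vision.read_camera('side')[100:350,240:540,::-1]; b=vision.read_camera('top')[80:330,180:450,::-1]
cv2.imwrite('pics/s4.png',cv2.resize(np.hstack([a,b]),None,fx=1.4,fy=1.4))
E
```

```text
t: 26.4
ee_pos: [0.4151, -0.2401, 0.0426]
eef_rot: [-179.9, 0.3, 178.5]
wrist_force: [-3.2, 1.1, 6.1]
width: 0.0005
```

View pics/s4.png

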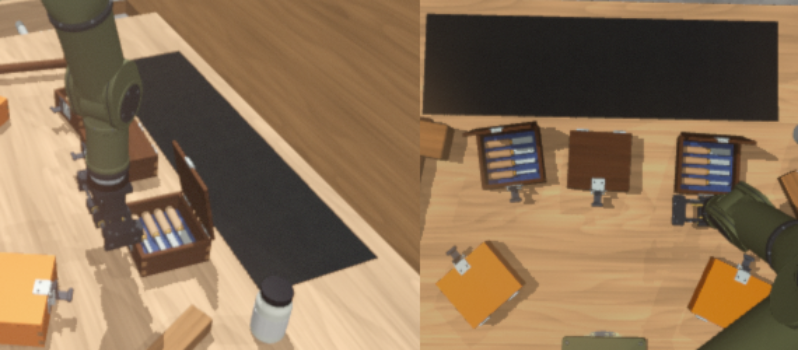

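```bash
python3 -m jog '[[0,0,-0.04,0,0,0,-1],[0,0,-0.04,0,0,0,-1],[0,0.03,-0.04,0,0,0,-1],[-0.002,0.075,0,0,0,0,-1],[-0.002,0.075,0,0,0,0,1],[-0.002,0.075,0,0,0,0,1],[-0.002,0.075,0,0,0,0,1],[-0.002,0.075,0,0,0,0,1],[-0.002,0.075,0,0,0,0,1],[0,0.045,0,0,0,0,1]]'
python3 -m jog '[[0,0,0,0,0,0,1],[0,0,0,0,0,0,1],[0,0,0,0,0,0,1],[0,0,0,0,0,0,1],[0,0,0,0,0,0,1],[0,0,0,0,0,0,1],[0,0,0,0,0,0,1],[0,0,0,0,0,0,1],[0,0,0,0,0,0,1],[0,0,0,0,0,0,1]]'
python3 - <<'E'
from h import *
o=manip.get_obs(); print(o['ee_pos'],o['eef_rot'],o['wrist_force'])
im=vision.read_camera('wrist'); cv2.imwrite('pics/w4.png',im[:,:,::-1])
E
```

```text
t: 27.5
ee_pos: [0.4295, 0.0261, 0.1021]
eef_rot: [180.0, 0.5, 178.7]
wrist_force: [0.5, 0.9, 0.5]
width: 0.0464
t: 28.5
ee_pos: [0.4286, 0.0223, 0.1022]
eef_rot: [-179.9, 0.4, 178.5]
wrist_force: [0.3, 0.7, 0.0]
width: 0.088
[0.42861704 0.02225969 0.10216121] [-179.87560502    0.40614114  178.50924065] [0.27809177 0.67784436 0.02322683]
```

View pics/w4.png

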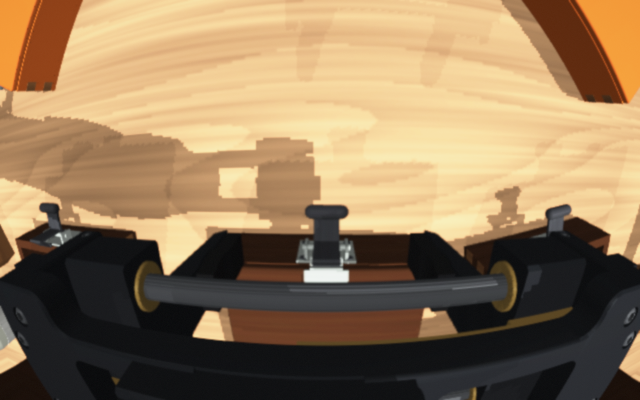

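```bash
python3 -m jog '[[0,0,0.02,0,0,0,1],[0,0,0.02,0,0,0,1],[0,0,0.02,0,0,0,1],[0,0,0.02,0,0,0,1],[0,0,0.02,0,0,0,1],[0,0,0.02,0,0,0,1],[0,0,0.02,0,0,0,1],[0,0,0.015,0,0,0,1],[0,0,0.007,0,0,0,1],[0,0,0,0,0,0,1]]'
python3 -m jog '[[-0.004,0,0,0,0,0,1],[-0.004,0,0,0,0,0,1],[-0.004,0,0,0,0,0,1],[-0.004,0,0,0,0,0,1],[-0.004,0,0,0,0,0,1],[-0.004,0,0,0,0,0,1],[-0.004,0,0,0,0,0,1],[-0.004,0,0,0,0,0,1],[-0.004,0,0,0,0,0,1],[-0.004,0,0,0,0,0,1]]'
```

```text
t: 29.55
ee_pos: [0.4289, 0.0219, 0.0228]
eef_rot: [-179.9, 0.3, 178.5]
wrist_force: [-1.0, 0.0, -0.3]
width: 0.0882
t: 30.55
ee_pos: [0.4493, 0.0214, 0.0233]
eef_rot: [-179.8, 0.4, 178.5]
wrist_force: [0.4, 0.4, 0.6]
width: 0.0881
```

```bash
python3 -m jog '[[-0.004,0,0,0,0,0,1],[-0.004,0,0,0,0,0,1],[-0.006,0,0,0,0,0,1],[-0.006,0,0,0,0,0,1],[-0.006,0,0,0,0,0,1],[-0.006,0,0,0,0,0,1],[-0.006,0,0,0,0,0,1],[-0.006,0,0,0,0,0,1],[-0.006,0,0,0,0,0,1],[-0.006,0,0,0,0,0,1]]'
python3 - <<'E'
from station import manip
o=manip.get_obs(); print(o['moment'])
E
```

```text
t: 31.55
ee_pos: [0.4716, 0.02, 0.0232]
eef_rot: [-179.7, -0.1, 178.6]
wrist_force: [-10.4, 1.2, 4.8]
width: 0.0881
[0.13760516 1.83075009 0.00918738]
```

```bash
python3 -m jog '[[-0.01,0,0,0,0,0,1],[-0.01,0,0,0,0,0,1],[-0.01,0,0,0,0,0,1],[-0.01,0,0,0,0,0,1],[-0.01,0,0,0,0,0,1],[-0.01,0,0,0,0,0,1],[-0.01,0,0,0,0,0,1],[-0.01,0,0,0,0,0,1],[-0.01,0,0,0,0,0,1],[-0.01,0,0,0,0,0,1]]'
python3 -m jog '[[-0.01,0,0,0,0,0,1],[-0.01,0,0,0,0,0,1],[-0.01,0,0,0,0,0,1],[-0.01,0,0,0,0,0,1],[-0.01,0,0,0,0,0,1],[-0.01,0,0,0,0,0,1],[-0.01,0,0,0,0,0,1],[-0.01,0,0,0,0,0,1],[-0.01,0,0,0,0,0,1],[-0.01,0,0,0,0,0,1]]'
```

```text
t: 32.55
ee_pos: [0.5221, 0.0188, 0.0231]
eef_rot: [-179.7, -0.1, 178.6]
wrist_force: [-9.1, 1.2, 4.4]
width: 0.0881
t: 33.55
ee_pos: [0.5722, 0.0176, 0.0231]
eef_rot: [-179.7, -0.1, 178.6]
wrist_force: [-9.3, 0.2, 3.4]
width: 0.0883
```

```bash
python3 -m jog '[[-0.01,0,0,0,0,0,1],[-0.01,0,0,0,0,0,1],[-0.01,0,0,0,0,0,1],[-0.01,0,0,0,0,0,1],[-0.01,0,0,0,0,0,1],[-0.01,0,0,0,0,0,1],[-0.01,0,0,0,0,0,1],[-0.01,0,0,0,0,0,1],[-0.01,0,0,0,0,0,1],[-0.01,0,0,0,0,0,1]]'
python3 - <<'E'
from h import *
cv2.imwrite('pics/t5.png',cv2.resize(vision.read_camera('top')[80:280,170:450,::-1],None,fx=2.5,fy=2.5))
E
```

```text
t: 34.55
ee_pos: [0.6224, 0.0165, 0.0232]
eef_rot: [-179.7, -0.1, 178.6]
wrist_force: [-8.2, -0.0, 2.4]
width: 0.0883
```

View pics/t5.png

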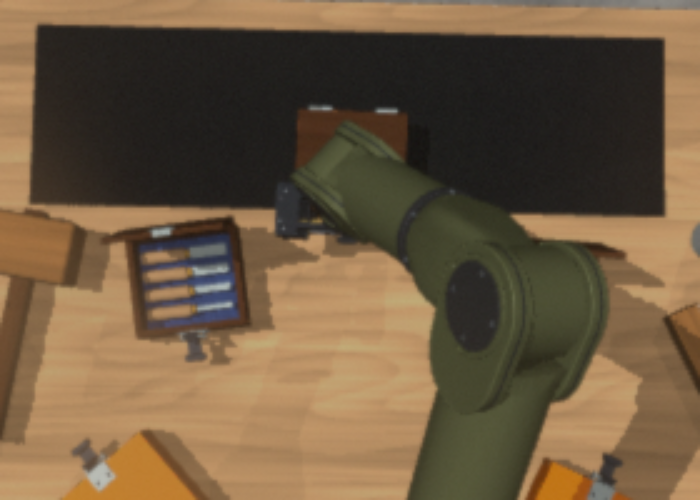

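```bash
python3 -m jog '[[-0.01,0,0,0,0,0,1],[-0.01,0,0,0,0,0,1],[-0.01,0,0,0,0,0,1],[-0.01,0,0,0,0,0,1],[-0.01,0,0,0,0,0,1],[-0.01,0,0,0,0,0,1],[-0.01,0,0,0,0,0,1],[-0.01,0,0,0,0,0,1],[-0.01,0,0,0,0,0,1],[-0.01,0,0,0,0,0,1]]'
python3 -m jog '[[-0.01,0,0,0,0,0,1],[-0.008,0,0,0,0,0,1],[-0.006,0,0,0,0,0,1],[-0.004,0,0,0,0,0,1],[-0.004,0,0,0,0,0,1],[-0.002,0,0,0,0,0,1],[0,0,0,0,0,0,1],[0,0,0,0,0,0,1],[0,0,0,0,0,0,1],[0,0,0,0,0,0,1]]'
```

```text
t: 35.6
ee_pos: [0.6727, 0.0154, 0.0232]
eef_rot: [-179.7, -0.1, 178.6]
wrist_force: [-7.0, 0.8, 1.2]
width: 0.0882
t: 36.6
ee_pos: [0.69, 0.0149, 0.0232]
eef_rot: [-179.7, -0.1, 178.6]
wrist_force: [-6.7, 0.9, 0.3]
width: 0.088
```

```bash
python3 -m jog '[[0.008,0,0,0,0,0,1],[0.02,0,0,0,0,0,1],[0.03,0,0,0,0,0,1],[0.04,0,0,0,0,0,1],[0.04,0,0,0,0,0,1],[0.04,0,0,0,0,0,1],[0.04,0,0,0,0,0,1],[0.04,0,0,0,0,0,1],[0.04,0,0,0,0,0,1],[0,0,0,0,0,0,1]]'
python3 -m jog '[[0,0,-0.04,0,0,0,1],[0,0,-0.05,0,0,0,1],[0,0,-0.06,0,0,0,1],[0,0,-0.06,0,0,0,1],[0,0,-0.06,0,0,0,1],[0.04,0,-0.06,0,0,0,1],[0.05,0,-0.06,0,0,0,1],[0.05,0,-0.04,0,0,0,1],[0.04,0,0,0,0,0,1],[0,0,0,0,0,0,1]]'
python3 - <<'E'
from h import *
a=vision.read_camera('side')[100:350,230:510,::-1]; b=vision.read_camera('top')[80:330,160:450,::-1]
cv2.imwrite('pics/s6.png',cv2.resize(np.hstack([a,b]),None,fx=1.4,fy=1.4))
cv2.imwrite('pics/t6.png',vision.read_camera('top')[:,:,::-1])
E
```

```text
t: 37.6
ee_pos: [0.5424, 0.0188, 0.024]
eef_rot: [-179.8, 0.2, 178.6]
wrist_force: [-0.5, -0.8, -0.1]
width: 0.0883
t: 38.6
ee_pos: [0.4526, 0.0217, 0.2393]
eef_rot: [-179.8, 0.4, 178.6]
wrist_force: [1.1, -0.0, -0.3]
width: 0.0883
```

View pics/s6.png

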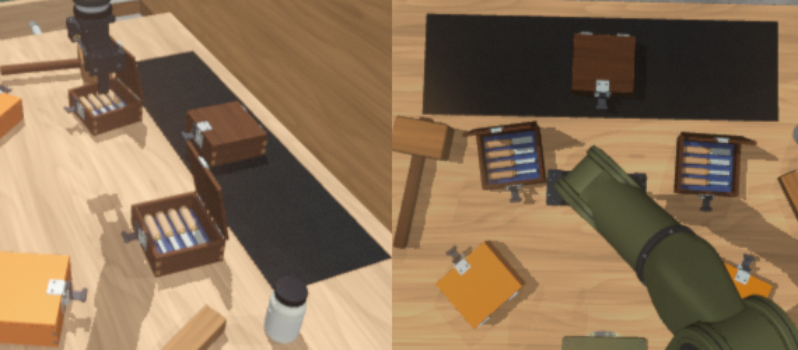

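```bash
python3 -c "
from station import manip
o=manip.get_obs();print(o['t'],abs(o['dq']).max(),o['wrist_force']);print(manip.finish_job())"
```

```text
38.75 0.7729127677787654 [-1.09824807  0.13867996 -0.55337304]
the job is handed in; nothing more can be done
None
```

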